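# Surface-temperature check on the baking plate

## Robot

A 6-joint arm with a two-finger parallel gripper is mounted at the origin on the work surface. World frame = base frame: x ahead of the robot, y to its left, z up, the work surface at z = 0. Lengths are in mm, angles in rad, forces in N, time in s.
With the tool pointing down it reaches from about 375 to 925 mm from the base axis. Payload 5.7 kg.
Tool frame: the origin (TCP) lies between the finger pads; the fingertips stand 17 mm ahead of it and the grasp point (between the pads) lies 2 mm behind it (tip_extent is the distance from the TCP to the fingertips, in mm); z points along the fingers, x is the direction in which the jaws open and shut, and the axes are right-handed (so a half turn about z gives the same grasp; the last joint's range is limited). The gripper opens to 85 mm and grips with 20 to 120 N. Pads are 22 mm wide; open, the fingers measure 114 mm over their backs; the gripper's body (76 mm by 85 mm) begins 54 mm behind the grasp point. The pads swing forward as they close: fully open they stand 13 mm farther back than shut.
Start: joints at [1.219, 0.359, 1.51, -0, 1.272, -0.115], TCP at [140.751, 583.228, 248.267] pointing down, gripper open.
Joint ranges: [-2.97, 2.97], [-1.01, 2.36], [0.21, 2.38], [-0.96, 4.11], [0.2, 2.71], [-2.98, 2.98]. Speed limits (rad/s): [2.39, 2.39, 3.14, 3.14, 3.14, 3.14].

## Interface

Orientations are given as a unit quaternion [w, x, y, z].
In Python, from plant import * gives the robot as it stands.
- The arm moves only by the tool carry_out, never from a script. Its argument "steps" is a list of rows, each a list of 3 entries, a list of its own where there are three numbers: the shift along the tool's x, y, z in m, then the turn about the tool's z in rad, then the gripper command: -1 is shut, 1 is fully open, values between are in proportion. A call has 1 to 12 rows; each row is the pose to reach, as a shift and turn from the pose commanded when the call began, along the tool's axes at that moment; what a row does not reach only later rows make up. A row lasts 1/12 s, in which the tool goes at most 41.7 mm and 7.16 degrees, less where a joint would pass 70% of its speed; a pose out of reach is approached as far as the arm can. A call with a gripper value outside its range is refused whole. The fingers move at their own pace and stop on an object; "grip_force" is the grip in N (left out, the last holds). Time passes only in rows, so rows that repeat a pose let the fingers close. It gives the time, the measured TCP pose, the force and the opening at its end, in the units of the state.
- observe(): the state, without advancing time (a new reading comes with each control period).
- get_image(name): name is "scene" or "top" or "wrist"; returns the picture (420x560x3 uint8, blue, green, red); there is no depth.
- camera_params(name): a dict with "mtx" (3x3 intrinsics, pixels), "k1" (the pictures are not rectified: a ray, as slopes to the right and down, at radius r is drawn at 1 + k1 r^2 times it, then the intrinsics apply), "R" (3x3) and "t" (3): a world point X has camera coordinates R X + t; the wrist camera has in their place "tool_from_camera" (4x4, takes a point from camera to tool coordinates, whose origin is the TCP and whose axes are the tool frame's). Camera axes: x right, y down, z forward; pixel columns grow to the right and rows downward; lengths in mm; the calibration is good to about 2 mm. A picture is of the moment at which its call begins: read the wrist's pose just before it. camera_params takes no time and is no camera call.
- close_job(): hands the job in, once; it reports no verdict.
The state is a dict: "clock": time; "joints": joint angles; "joint_vel": joint speeds; "effort": joint torques, N m; "eef_pos": TCP position; "tool_rot": TCP orientation; "wrist_force": force on the tool from outside, world axes, zero at the start; "torque": the same for the moment, N m; "opening": opening from 0.0 (shut) to 1.0 (fully open).
Only numpy, scipy, OpenCV 4.12 (cv2) and the standard library are available. Lean on these libraries where they do the work, as an engineer would, in place of code of your own. Each camera call takes 0.05 s, during which the arm holds its last target. There are 200 camera calls.

## Task

The iron grill press stands on the marked spot of the baking plate: lift it off and set it down gently, upright and wholly on the plywood board. Then take the surface thermometer out of its stand and hold it upright with its sprung foot inside the scribed ring, lightly pressed so that the foot is pushed in part of its travel, clearly off both stops, and never hard. Finish while still holding it there in the gripper; leave the bottle and the spice jar where they stand.

Things in the scene. Friction and masses are not known exactly. Their poses are not given: they have to be found in the camera images.
- griddle: Baking plate: grey casing with a bare steel top, 280 (x) x 240 (y) x 60 mm high, fixed; origin at the centre of its underside, z up. The flat top is 60 mm above the table.
- mark_spot (a point): Centre of the scribed ring (dark line, 35 mm inner diameter, with a small dot at its centre) on the baking plate's top, at the height of that top, z up. At the start the press stands over it and hides it. The ring lies anywhere within 45 mm of the plate's centre.
- press: Grill press, loose, 0.4 to 0.9 kg: round dark iron plate of 90 mm diameter and 14 mm thick, two posts and a wooden grip bar above. Origin at the centre of its underside; x along the grip bar, z up.
- press_grip (a point): Centre of the press's wooden grip bar, 55 mm above the press's underside. The bar lies along this point's x, 100 mm long, 24 mm wide (y), 26 mm high (z), held by a 10 mm post 37 mm either side of its centre; there is 28 mm free between the bar and the iron plate.
- board: Plywood board, 200 x 200 mm, 15 mm thick, fixed flat on the table to one side of the baking plate (left or right); origin at the centre of its underside, z up.
- stand: Wooden stand block, 80 x 80 x 66 mm high, fixed on the table on the other side of the baking plate, with an upright through hole of 21 mm in which the thermometer stands; origin at the centre of its underside, z up.
- probe: Surface thermometer, loose, about 100 g, standing upright in the stand: black flat-sided handle on top, a 36 mm round flange (6 mm thick) under it that rests on the stand, a 14 mm steel tube below that and a sprung copper foot. z runs up along its length; origin at the middle of the sole of the unpressed foot, 150 mm below the handle's top (it starts 6 mm above the table).
- probe_handle (a point): Middle of the thermometer's handle, 108 mm above the sole of the unpressed foot. The handle is 34 mm (this point's x) by 24 mm (its y) and 84 mm high (z, up along the thermometer). The flange's underside is 48 mm below this point; the thermometer must rise 66 mm to clear the stand.
- foot_sole (a point): Centre of the sole of the thermometer's sprung copper foot (16 mm diameter, 6 mm thick). z runs up along the thermometer.
- foot (a joint): How far the thermometer's foot is pushed in, in m: 0 = fully out, 0.014 = fully in. A spring resists with about 1 N at 0, rising 0.25 N per mm to 4.5 N at 0.014; beyond that it is rigid.
- bottle: Brown bottle, 66 mm diameter, 230 mm tall, standing beyond the work on the right; origin at the centre of its underside. Leave alone.
- jar: Glass spice jar with a steel cap, 60 mm diameter, 100 mm tall, beyond the work on the left; origin at the centre of its underside. Leave alone.
Mind the look-alikes: they are no part of the job. There is more than one size of the probe; the one meant has the size given above.

How it is judged:
By the outcome, as a careful person would: the job done as asked, in the order asked, and still so for the second after the job is handed in, while the arm keeps its last pose, push and grip.
It also fails if it takes over 58 s, if anything falls off the work surface, if the arm or the gripper's body presses on something with over 40 N, if the wrist force passes 120 N, or if a joint passes its speed limit or range.

## Working session

There is one attempt and no reset: what is moved stays moved. The work goes in short steps, Python scripts to look and compute and a tool call to move; the robot and the scene stay as the last step left them, time stands still between calls to the robot, and variables do not carry over. Pictures are saved under pics/ and viewed, about 8 in all and at most 12, crops included, and the job is handed in when it is done.

Besides the shell and the picture viewer there is one more tool, called after ">>>" as a command line: name --argument value ..., lists and objects as JSON in quotes. carry_out: Moves the arm, as the interface text tells. Its arguments: {"type":"object","properties":{"steps":{"type":"array"},"grip_force":{"type":"number"}},"required":["steps"]}

```bash
ls; mkdir -p pics; python3 - <<'E'
from plant import *
import cv2,numpy as np
print(observe())
a=get_image("scene");b=get_image("top")
cv2.imwrite("pics/scene.png",a);cv2.imwrite("pics/top.png",b)
for n in("scene","top","wrist"):print(n,camera_params(n))
E
```

```text
pics
{'clock': 0.0, 'joints': array([ 1.21889987e+00,  3.59534841e-01,  1.51145571e+00, -1.58203758e-05,
        1.27248877e+00, -1.15139843e-01]), 'joint_vel': array([-0.00014845,  0.00113906,  0.00138135, -0.00083156, -0.00121405,
       -0.00207408]), 'effort': array([-1.03258390e-04, -5.27618337e+01, -2.78624135e+01, -1.58329976e-04,
        1.33716545e-02,  1.69900215e-05]), 'eef_pos': array([140.53799877, 582.63122161, 247.42693088]), 'tool_rot': array([ 5.01015506e-04,  7.85667018e-01,  6.18648889e-01, -7.99322957e-04]), 'wrist_force': array([ 0.03189365,  1.27586862, -0.83031973]), 'torque': array([-0.01555298, -0.01062922,  0.02475705]), 'opening': 1.0016068427253255}
scene {'mtx': array([[458.23854379,   0.        , 284.40607896],
       [  0.        , 458.23854379, 214.30524438],
       [  0.        ,   0.        ,   1.        ]]), 'k1': -0.07465992071628588, 'R': array([[ 0.68785358,  0.7256485 ,  0.01707942],
       [ 0.41711844, -0.37591726, -0.82746506],
       [-0.59402833,  0.57629894, -0.5612574 ]]), 't': array([-353.23327866, -171.9718388 , 1677.76868266])}
top {'m
[... 255 characters left out ...]
9671, -0.01816217, -0.15532334],
       [ 0.15588228, -0.03503719, -0.98715405]]), 't': array([ -59.26362021,  597.67223038, 1048.59458531])}
wrist {'mtx': array([[363.33833317,   0.        , 273.30702085],
       [  0.        , 363.33833317, 207.82533098],
       [  0.        ,   0.        ,   1.        ]]), 'k1': -0.04770343688959834, 'tool_from_camera': array([[ 9.99999088e-01, -1.26597634e-03, -4.70687482e-04,
        -5.44398167e-01],
       [ 1.34647281e-03,  9.61787272e-01,  2.73794506e-01,
        -6.91711447e+01],
       [ 1.06083862e-04, -2.73794890e-01,  9.61788099e-01,
        -1.25562360e+02],
       [ 0.00000000e+00,  0.00000000e+00,  0.00000000e+00,
         1.00000000e+00]])}
```

View pics/scene.png

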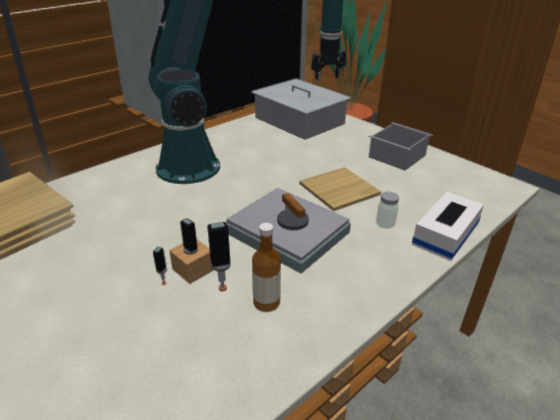

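View pics/top.png

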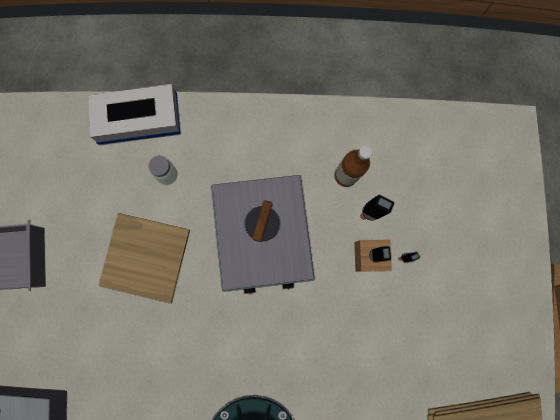

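The scene picture shows the press at about (293,212), the board at (340,187), and three thermometers. The candidates are one in the stand at scene (188,237) / top (380,254), a bigger loose one at scene (219,245) / top (377,208), and a small loose one at scene (159,260) / top (409,257). The one in the wooden block fits the description, since it is of middle size and standing in the stand. I'll confirm it with a crop and its measured size.

```bash
cat > h.py <<'E'
from plant import *
import cv2,numpy as np
from scipy.spatial.transform import Rotation as Ro
def cam(n,st=None):
    p=camera_params(n);K=p["mtx"];d=np.array([p["k1"],0,0,0.])
    if n!="wrist": R,t=p["R"],p["t"]
    else:
        q=st["tool_rot"];T=np.eye(4);T[:3,:3]=Ro.from_quat(np.r_[q[1:],q[0]]).as_matrix();T[:3,3]=st["eef_pos"]
        W=np.linalg.inv(T@p["tool_from_camera"]);R,t=W[:3,:3],W[:3,3]
    return K,d,R,t
def ray(c,px):
    K,d,R,t=c;u=cv2.undistortPoints(np.array(px,float).reshape(-1,1,2),K,d).reshape(-1,2)
    return -R.T@t,np.c_[u,np.ones(len(u))]@R
def plane(c,px,z):
    o,r=ray(c,px);return o+r*((z-o[2])/r[:,2])[:,None]
def proj(c,X):
    K,d,R,t=c;return cv2.projectPoints(np.array(X,float).reshape(-1,1,3),cv2.Rodrigues(R)[0],t,K,d)[0].reshape(-1,2)
E
python3 - <<'E'
from h import *
s=cv2.imread("pics/scene.png");t=cv2.imread("pics/top.png")
A=cv2.resize(s[205:305,130:260],None,fx=4,fy=4,interpolation=cv2.INTER_CUBIC)[:, :520]
B=cv2.resize(t[180:280,340:430],None,fx=4,fy=4,interpolation=cv2.INTER_CUBIC)[:400,:280+80]
cv2.imwrite("pics/c1.png",cv2.resize(np.hstack([A,B]),None,fx=.9,fy=.9))
c=cam("top");f=lambda px,z:print(np.round(plane(c,px,z)))
print("bar");f([(271,202),(263,203),(254,239),(263,241)],60+68)
print("board");f([(118,214),(189,229),(172,302),(100,286)],15)
print("griddle");f([(212,184),(301,176),(314,279),(223,290)],60)
print("stand");f([(356,241),(390,239),(391,270),(356,272)],66)
print("jar, bottle");f([(168,178)],0);f([(345,180)],0)
E
```

```text
bar
[[607. -35. 128.]
 [604. -16. 128.]
 [516.   4. 128.]
 [512. -17. 128.]]
board
[[587. 373.  15.]
 [550. 180.  15.]
 [358. 217.  15.]
 [394. 410.  15.]]
griddle
[[ 663.  117.   60.]
 [ 689. -114.   60.]
 [ 423. -148.   60.]
 [ 393.   81.   60.]]
stand
[[ 520. -256.   66.]
 [ 527. -345.   66.]
 [ 447. -346.   66.]
 [ 442. -255.   66.]]
jar, bottle
[[691. 246.   0.]]
[[ 696. -243.    0.]]
```

View pics/c1.png

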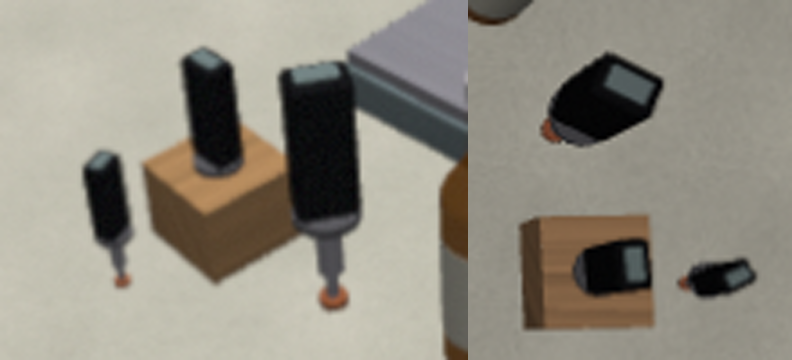

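The crop confirms it: the probe in the wooden block is the middle-sized one, with its flange resting on the block. The big one and the tiny one stand loose on the table. Next I'll move over the press.

>>> carry_out --steps '[[[-0.04,0.046,0],0,1],[[-0.08,0.092,0],0,1],[[-0.12,0.138,0],0,1],[[-0.16,0.184,0],0,1],[[-0.19,0.215,0],0,1],[[-0.22,0.249,0],0,1],[[-0.25,0.283,0],0,1],[[-0.28,0.317,0],0,1],[[-0.31,0.351,0],0,1],[[-0.34,0.385,0],0,1],[[-0.37,0.419,0],0,1],[[-0.4,0.453,0],0,1]]'

```text
clock: 1.1
eef_pos: [427.9, 171.6, 248.2]
tool_rot: [-0.0, 0.786, 0.619, -0.0]
wrist_force: [0.7, 0.1, 0.6]
opening: 1.0
```

```bash
cat >> h.py <<'E'
def Rt(st):
    q=st["tool_rot"];return Ro.from_quat(np.r_[q[1:],q[0]]).as_matrix()
def go(st,X):  # shift in tool axes (m) to world point X (mm)
    return np.round(Rt(st).T@(np.array(X)-st["eef_pos"])/1000,4)
E
python3 - <<'E'
from h import *
st=observe();print(st["clock"],st["eef_pos"],Rt(st).round(3)[:,0],go(st,[560,-16,250]))
E
```

```text
1.1 [427.93563497 171.63583407 248.22794943] [ 0.235  0.972 -0.   ] [-0.1514  0.1724 -0.0018]
```

>>> carry_out --steps '[[[-0.03,0.034,0],0,1],[[-0.06,0.068,0],0,1],[[-0.09,0.102,0],0,1],[[-0.12,0.136,0],0,1],[[-0.14,0.158,0],0,1],[[-0.15,0.17,0],0,1],[[-0.15,0.17,0],0,1],[[-0.15,0.17,0],0,1]]'

```text
clock: 1.77
eef_pos: [557.3, -12.5, 247.7]
tool_rot: [-0.001, 0.786, 0.618, -0.0]
wrist_force: [-0.9, 0.9, 0.1]
opening: 1.004
```

```bash
python3 - <<'E'
from h import *
st=observe();im=get_image("wrist");cv2.imwrite("pics/w1.png",im)
print(st["clock"],st["eef_pos"])
E
```

```text
1.7667 [557.34711867 -12.54999881 247.66437171]
```

View pics/w1.png

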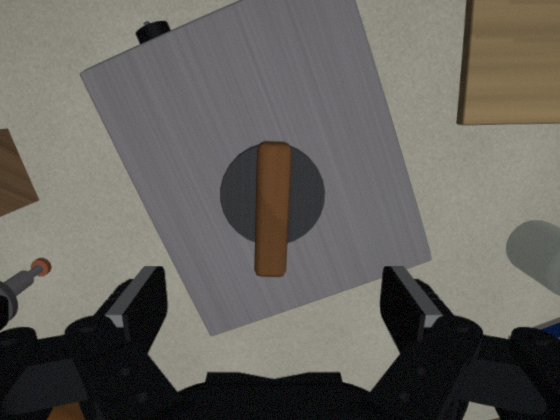

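The wrist view shows the press with its bar from (274,142) to (271,275) and the plate around (272,193). The fingers are left and right of it. I'll measure the bar now.

```bash
python3 - <<'E'
from h import *
st=observe();im=cv2.imread("pics/w1.png");c=cam("wrist",st)
hsv=cv2.cvtColor(im,cv2.COLOR_BGR2HSV)
m=cv2.inRange(hsv,(3,110,50),(20,255,255));m[:120]=0;m[300:]=0;m[:,:200]=0;m[:,350:]=0
cn=max(cv2.findContours(m,0,2)[0],key=cv2.contourArea)
P=plane(c,cn.reshape(-1,2),128)
r=cv2.minAreaRect(P[:,:2].astype(np.float32));print("bar",r)
b=cv2.boxPoints(r);e=[b[1]-b[0],b[2]-b[1]];e=max(e,key=np.linalg.norm);print("bar angle deg",np.degrees(np.arctan2(e[1],e[0])))
g=cv2.inRange(im,(35,35,35),(75,75,75))
print("disc px",plane(c,[(220,193),(325,193),(272,141),(272,244)],74)[:,:2].round(1))
print("tool x deg",np.degrees(np.arctan2(*Rt(st)[[1,0],0])))
print(go(st,[*r[0],115]))
E
```

```text
bar ((559.6986694335938, -13.945873260498047), (23.009763717651367, 98.34754180908203), 74.32167053222656)
bar angle deg -15.678318
disc px [[548.2 -56.6]
 [569.3  29.8]
 [516.3  -3.5]
 [603.5 -24.8]]
tool x deg 76.39720008687429
[-0.0016  0.0039  0.1327]
```

>>> carry_out --steps '[[[-0.001,0.002,0.02],0.036,1],[[-0.002,0.004,0.05],0.036,1],[[-0.002,0.004,0.08],0.036,1],[[-0.002,0.004,0.1],0.036,1],[[-0.002,0.004,0.115],0.036,1],[[-0.002,0.004,0.127],0.036,1],[[-0.002,0.004,0.134],0.036,1],[[-0.002,0.004,0.134],0.036,1]]'

```text
clock: 2.48
eef_pos: [558.9, -13.3, 113.0]
tool_rot: [-0.001, 0.796, 0.605, -0.001]
wrist_force: [-0.6, -0.5, -0.7]
opening: 0.997
```

>>> carry_out --steps '[[[0,0,0],0,-1],[[0,0,0],0,-1],[[0,0,0],0,-1],[[0,0,0],0,-1],[[0,0,0],0,-1],[[0,0,0],0,-1],[[0,0,0],0,-1],[[0,0,0],0,-1],[[0,0,0],0,-1],[[0,0,0],0,-1]]' --grip_force 70

```text
clock: 3.32
eef_pos: [561.5, -14.9, 115.1]
tool_rot: [0.0, 0.797, 0.604, 0.001]
wrist_force: [0.8, 2.9, 6.0]
opening: 0.272
```

```bash
python3 - <<'E'
from h import *
st=observe();print(st["clock"],st["eef_pos"],st["opening"],st["wrist_force"],Rt(st).round(3))
print(go(st,[472,295,150]))
E
```

```text
3.3167 [561.51257994 -14.89670667 115.10384479] 0.27202568716068987 [0.82426779 2.89085814 6.03725469] [[ 0.27   0.963  0.001]
 [ 0.963 -0.27   0.   ]
 [ 0.     0.001 -1.   ]]
[ 0.2743 -0.1697 -0.035 ]
```

>>> carry_out --steps '[[[0,0,-0.003],0,-1],[[0,0,-0.008],0,-1],[[0,0,-0.016],0,-1],[[0,0,-0.026],0,-1],[[0,0,-0.036],0,-1],[[0,0,-0.044],0,-1],[[0,0,-0.05],0,-1],[[0,0,-0.05],0,-1],[[0,0,-0.05],0,-1]]'

```text
clock: 4.07
eef_pos: [561.3, -15.0, 164.9]
tool_rot: [0.0, 0.797, 0.604, 0.0]
wrist_force: [0.4, 0.7, -7.0]
opening: 0.266
```

```bash
python3 - <<'E'
from h import *
st=observe();print(st["clock"],st["eef_pos"],st["opening"],st["wrist_force"],st["torque"])
print(go(st,[472,295,162]))
a=get_image("scene");cv2.imwrite("pics/s2.png",cv2.resize(a[150:270,200:400],None,fx=3,fy=3));cv2.imwrite("pics/s2raw.png",a)
E
```

```text
4.0667 [561.27280731 -15.00928327 164.90092911] 0.2660448883053548 [ 0.42381294  0.67288931 -7.04752604] [ 0.03882131 -0.03205138 -0.01723896]
[ 0.2745 -0.1695  0.0027]
```

View pics/s2.png

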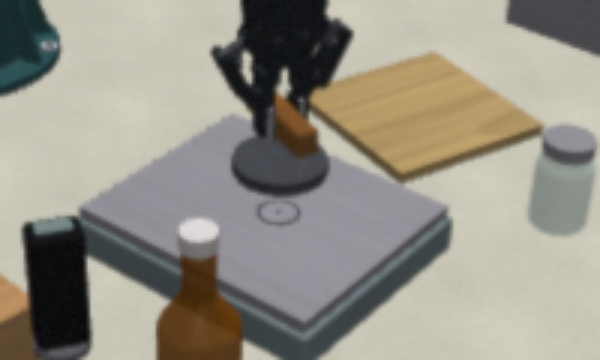

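The press is lifted and level, and the ring is uncovered at scene pixel (293,221). I'll carry the press over to the board.

>>> carry_out --steps '[[[0.01,-0.006,0],0,-1],[[0.03,-0.019,0],0,-1],[[0.058,-0.036,0],0,-1],[[0.088,-0.055,0],0,-1],[[0.118,-0.073,0],0,-1],[[0.148,-0.092,0],0,-1],[[0.178,-0.11,0],0,-1],[[0.208,-0.129,0],0,-1],[[0.236,-0.146,0],0,-1],[[0.256,-0.158,0],0,-1],[[0.268,-0.166,0],0,-1],[[0.274,-0.17,0],0,-1]]'

```text
clock: 5.12
eef_pos: [469.3, 297.0, 163.7]
tool_rot: [-0.001, 0.796, 0.605, -0.001]
wrist_force: [0.3, 0.0, -6.6]
opening: 0.269
```

>>> carry_out --steps '[[[0,0,0.01],0,-1],[[0,0,0.025],0,-1],[[0,0,0.045],0,-1],[[0,0,0.06],0,-1],[[0,0,0.07],0,-1],[[0,0,0.076],0,-1],[[0,0,0.08],0,-1],[[0,0,0.08],0,-1],[[0,0,0.08],0,-1]]'

```text
clock: 5.87
eef_pos: [471.6, 294.6, 84.6]
tool_rot: [0.0, 0.797, 0.604, 0.0]
wrist_force: [0.6, -0.3, -6.7]
opening: 0.267
```

```bash
python3 - <<'E'
from h import *
st=observe();print(st["clock"],st["eef_pos"],st["opening"],st["wrist_force"],st["torque"])
t=get_image("top");cv2.imwrite("pics/t2raw.png",t)
cv2.imwrite("pics/t2.png",np.hstack([cv2.resize(t[200:310,85:205],None,fx=3,fy=3),cv2.resize(t[195:250,230:295],None,fx=6,fy=6)]))
E
```

```text
5.8667 [471.57666037 294.61999007  84.59807869] 0.26719166586890586 [ 0.62718439 -0.29013235 -6.6637729 ] [ 0.00863717 -0.00457787  0.01000077]
```

View pics/t2.png

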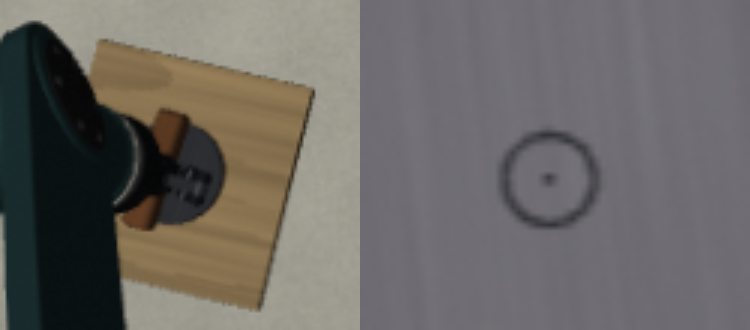

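The press is over the middle of the board. In the top view the ring's dot is at about (261,224.6). I'll lower gently.

>>> carry_out --steps '[[[0,0,0.004],0,-1],[[0,0,0.008],0,-1],[[0,0,0.011],0,-1],[[0,0,0.012],0,-1],[[0,0,0.0125],0,-1],[[0,0,0.013],0,-1],[[0,0,0.0135],0,-1],[[0,0,0.0135],0,-1]]'

```text
clock: 6.58
eef_pos: [471.1, 294.7, 70.7]
tool_rot: [0.0, 0.797, 0.604, -0.0]
wrist_force: [-0.6, -0.0, -6.3]
opening: 0.269
```

>>> carry_out --steps '[[[0,0,0.0005],0,-1],[[0,0,0.001],0,-1],[[0,0,0.001],0,-1]]'

```text
clock: 6.83
eef_pos: [471.2, 294.8, 70.1]
tool_rot: [0.0, 0.797, 0.604, 0.0]
wrist_force: [-0.3, 0.2, -2.8]
opening: 0.265
```

Contact is starting. I'll go 1 mm further, then release.

>>> carry_out --steps '[[[0,0,0.0005],0,-1],[[0,0,0.0008],0,-1],[[0,0,0.0008],0,-1],[[0,0,0.0008],0,0],[[0,0,0.0008],0,0.5],[[0,0,0.0008],0,1],[[0,0,0.0008],0,1],[[0,0,0.0008],0,1],[[0,0,0.0008],0,1],[[0,0,0.0008],0,1],[[0,0,0.0008],0,1]]'

```text
clock: 7.75
eef_pos: [471.1, 294.7, 68.9]
tool_rot: [0.0, 0.797, 0.604, -0.0]
wrist_force: [-0.7, -0.0, 0.3]
opening: 1.0
```

>>> carry_out --steps '[[[0,0,-0.01],0,1],[[0,0,-0.03],0,1],[[0,0,-0.06],0,1],[[0,0,-0.09],0,1],[[0,0,-0.125],0,1],[[0,0,-0.16],0,1],[[0,0,-0.195],0,1],[[0,0,-0.22],0,1],[[0,0,-0.24],0,1],[[0,0,-0.24],0,1]]'

```text
clock: 8.58
eef_pos: [473.2, 295.8, 314.8]
tool_rot: [0.001, 0.797, 0.604, 0.004]
wrist_force: [0.3, -0.3, 0.4]
opening: 1.0
```

```bash
python3 - <<'E'
from h import *
st=observe();print(st["clock"],st["eef_pos"],st["opening"],st["wrist_force"])
w=get_image("wrist");cv2.imwrite("pics/w2.png",w)
c=cam("top");t=cv2.imread("pics/t2raw.png");s=cv2.imread("pics/s2raw.png")
m0=plane(c,[(261.1,224.7)],60);print("ring top",m0,"scene",plane(cam("scene"),[(292.7,220.3)],60))
# probe handle top in top view & stand, big probe
print("handle top",plane(c,[(386.9,253.6)],156),"big foot",plane(c,[(363,216)],0))
X=[482,-310,280];print(go(st,[560,-13,310]),go(st,X),"toolx",np.degrees(np.arctan2(*Rt(st)[[1,0],0])))
E
```

```text
8.5833 [473.16637466 295.75231295 314.84486093] 1.0003411063103353 [ 0.32994021 -0.32396447  0.35742636]
ring top [[559.2671713  -11.99205063  60.        ]] scene [[560.2877661  -13.21722371  60.        ]]
handle top [[ 483.76645194 -308.62184364  156.        ]] big foot [[ 595.35439202 -291.47608875    0.        ]]
[-0.274   0.1667  0.0044] [-0.5812  0.1714  0.0326] toolx 74.3769006401271
```

View pics/w2.png

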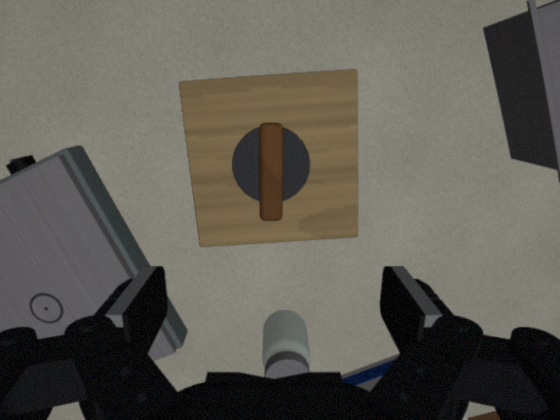

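The press stands upright in the middle of the board: board corners (180,82), (357,70), (357,237), (200,246), plate around (271,164). Next I'll go over the ring, look, and continue to the stand.

>>> carry_out --steps '[[[-0.03,0.018,0],0,1],[[-0.065,0.04,0],0,1],[[-0.1,0.061,0],0,1],[[-0.135,0.082,0],0,1],[[-0.17,0.103,0],0,1],[[-0.205,0.125,0.01],0,1],[[-0.235,0.143,0.03],0,1],[[-0.258,0.157,0.05],0,1],[[-0.27,0.164,0.06],0,1],[[-0.274,0.167,0.065],0,1],[[-0.274,0.167,0.065],0,1],[[-0.274,0.167,0.065],0,1]]'

```text
clock: 9.63
eef_pos: [557.7, -13.1, 243.9]
tool_rot: [-0.001, 0.797, 0.604, -0.0]
wrist_force: [0.2, 0.0, 0.2]
opening: 1.001
```

```bash
python3 - <<'E'
from h import *
st=observe();w=get_image("wrist");cv2.imwrite("pics/w3.png",w);c=cam("wrist",st)
print(st["clock"],st["eef_pos"])
p=proj(c,[559.7,-12.6,60])[0];print("pred",p)
u,v=p.astype(int);g=cv2.cvtColor(w,cv2.COLOR_BGR2GRAY)[v-40:v+40,u-40:u+40]
m=(g<cv2.medianBlur(g,31).astype(int)-15).astype(np.uint8)*255
for cn in cv2.findContours(m,1,2)[0]:
    if cv2.contourArea(cn)>2:
        (x,y),r=cv2.minEnclosingCircle(cn);q=[(x+u-40,y+v-40)];print(q,round(r,1),plane(c,q,60)[0].round(1))
print(go(st,[484,-308,280]))
E
```

```text
9.6333 [557.67823467 -13.10306673 243.91906116]
pred [275.13845695 189.18884511]
[(np.float64(274.5), np.float64(190.5))] 2.9 [560.7 -13.5  60. ]
[(np.float64(274.25609588623047), np.float64(189.5))] 20.8 [559.8 -13.4  60. ]
[(np.float64(274.125), np.float64(189.5))] 24.1 [559.7 -13.5  60. ]
[-0.3038  0.0084 -0.0362]
```

Ring at (560.0, -13.4). Now to the stand.

>>> carry_out --steps '[[[-0.01,0,-0.03],0,1],[[-0.04,0.001,-0.045],0,1],[[-0.075,0.002,-0.045],0,1],[[-0.11,0.003,-0.045],0,1],[[-0.145,0.004,-0.045],0,1],[[-0.18,0.005,-0.045],0,1],[[-0.215,0.006,-0.045],0,1],[[-0.245,0.007,-0.045],0,1],[[-0.27,0.008,-0.045],0,1],[[-0.29,0.008,-0.045],0,1],[[-0.3,0.008,-0.045],0,1],[[-0.304,0.008,-0.045],0,1]]'

```text
clock: 10.68
eef_pos: [484.3, -309.3, 290.0]
tool_rot: [0.001, 0.797, 0.604, 0.0]
wrist_force: [0.6, -1.2, -0.3]
opening: 0.999
```

>>> carry_out --steps '[[[0,0,0],0,1],[[0,0,0],0,1]]'

```text
clock: 10.85
eef_pos: [484.4, -307.6, 289.4]
tool_rot: [-0.0, 0.796, 0.605, 0.0]
wrist_force: [0.8, 0.4, 0.6]
opening: 1.0
```

```bash
python3 - <<'E'
from h import *
st=observe();w=get_image("wrist");cv2.imwrite("pics/w4.png",w);c=cam("wrist",st)
print(st["clock"],st["eef_pos"],Rt(st).round(3)[:,0], proj(c,[[484,-308,156],[484,-308,72]]))
E
```

```text
10.85 [ 484.35242403 -307.60975577  289.35991794] [0.268 0.963 0.001] [[273.45438733 201.5217058 ]
 [273.38218723 178.99878785]]
```

View pics/w4.png

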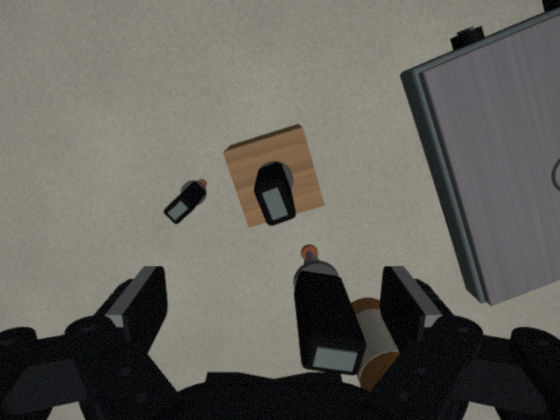

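The wrist view shows the probe in the block: display top at (276,205), flange around (274,178). Its long side runs nearly along image vertical, so the jaws can close across the 24 mm side. The small probe is at (185,200) and the big one at (325,320). I'll measure the display rectangle.

```bash
python3 - <<'E'
from h import *
st=observe();w=cv2.imread("pics/w4.png");c=cam("wrist",st)
ro=w[150:240,215:335];g=cv2.cvtColor(ro,cv2.COLOR_BGR2HSV)
m=cv2.inRange(g,(75,20,70),(115,255,255))
for cn in cv2.findContours(m,0,2)[0]:
    if cv2.contourArea(cn)>100:
        P=plane(c,cn.reshape(-1,2)+[215,150],156);r=cv2.minAreaRect(P[:,:2].astype(np.float32));print("display",r, cn.reshape(-1,2).mean(0)+[215,150])
bl=(ro.max(2)<32).astype(np.uint8)*255
cn=max(cv2.findContours(bl,0,2)[0],key=cv2.contourArea);print("black px bbox",cv2.boundingRect(cn))
big=cv2.resize(ro,None,fx=6,fy=6,interpolation=cv2.INTER_CUBIC);cv2.imwrite("pics/c4.png",big)
E
```

```text
display ((485.6953125, -307.4002685546875), (21.99409294128418, 11.788942337036133), 5.211249828338623) [274.98507463 203.89552239]
black px bbox (40, 12, 40, 63)
```

View pics/c4.png

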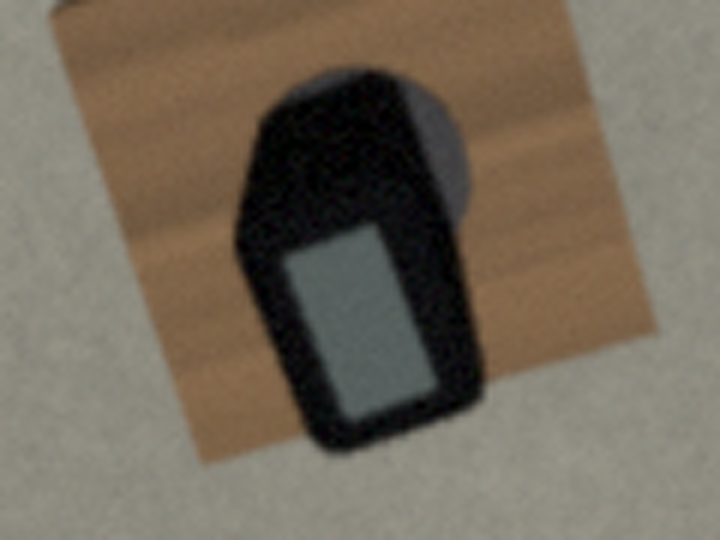

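The handle's long axis is at 5° world and its centre at about (485.4, -307.6). I'll turn -0.36 rad, partly close the jaws, and descend.

>>> carry_out --steps '[[[0,0.001,0.01],-0.1,0.65],[[0,0.001,0.03],-0.2,0.65],[[0,0.001,0.05],-0.3,0.65],[[0,0.001,0.075],-0.36,0.65],[[0,0.001,0.1],-0.36,0.65],[[0,0.001,0.12],-0.36,0.65],[[0,0.001,0.12],-0.36,0.65],[[0,0.001,0.12],-0.36,0.65]]'

```text
clock: 11.57
eef_pos: [484.6, -307.8, 168.4]
tool_rot: [-0.001, 0.675, 0.738, 0.0]
wrist_force: [0.5, -0.1, 0.3]
opening: 0.829
```

```bash
python3 - <<'E'
from h import *
st=observe();w=get_image("wrist");c=cam("wrist",st);cv2.imwrite("pics/w5.png",w)
print(st["clock"],st["eef_pos"],st["opening"],"toolx",np.degrees(np.arctan2(*Rt(st)[[1,0],0])))
g=cv2.cvtColor(w,cv2.COLOR_BGR2HSV);m=cv2.inRange(g,(75,20,60),(115,255,255));m[:,:180]=0;m[:,370:]=0
for cn in cv2.findContours(m,0,2)[0]:
    if cv2.contourArea(cn)>250:
        P=plane(c,cn.reshape(-1,2),156);r=cv2.minAreaRect(P[:,:2].astype(np.float32));print(r,cn.reshape(-1,2).mean(0),go(st,[*r[0],112]))
E
```

```text
11.5667 [ 484.58442297 -307.78965432  168.43546217] 0.8285286468575015 toolx 95.06336572308211
((486.1862487792969, -307.5186767578125), (22.34764862060547, 12.027050018310547), 4.423610687255859) [273.81967213 274.63934426] [0.     0.0017 0.0564]
```

>>> carry_out --steps '[[[0,0.0015,0.01],0,0.65],[[0,0.0015,0.03],0,0.65],[[0,0.0015,0.045],0,0.65],[[0,0.0015,0.053],0,0.65],[[0,0.0015,0.056],0,0.65],[[0,0.0015,0.056],0,0.65]]'

```text
clock: 12.12
eef_pos: [486.5, -309.2, 113.0]
tool_rot: [-0.0, 0.676, 0.737, -0.0]
wrist_force: [-0.5, 0.8, -0.2]
opening: 0.826
```

>>> carry_out --steps '[[[0,0,0],0,0],[[0,0,0],0,-0.3],[[0,0,0],0,-0.5],[[0,0,0],0,-1],[[0,0,0],0,-1],[[0,0,0],0,-1],[[0,0,0],0,-1],[[0,0,0],0,-1],[[0,0,0],0,-1],[[0,0,0],0,-1]]' --grip_force 50

```text
clock: 12.95
eef_pos: [486.7, -309.5, 113.8]
tool_rot: [0.001, 0.676, 0.737, 0.0]
wrist_force: [-0.5, 1.5, 5.6]
opening: 0.272
```

>>> carry_out --steps '[[[0,0,-0.002],0,-1],[[0,0,-0.008],0,-1],[[0,0,-0.018],0,-1],[[0,0,-0.03],0,-1],[[0,0,-0.042],0,-1],[[0,0,-0.054],0,-1],[[0,0,-0.066],0,-1],[[0,0,-0.078],0,-1],[[0,0,-0.088],0,-1],[[0,0,-0.096],0,-1],[[0,0,-0.1],0,-1],[[0,0,-0.1],0,-1]]'

```text
clock: 13.95
eef_pos: [486.8, -309.6, 214.2]
tool_rot: [0.001, 0.676, 0.737, -0.0]
wrist_force: [0.3, 0.1, -1.7]
opening: 0.272
```

```bash
python3 - <<'E'
from h import *
st=observe();print(st["clock"],st["eef_pos"],st["opening"],st["wrist_force"],st["torque"],Rt(st).round(3)[:,:2].T)
w=get_image("wrist");cv2.imwrite("pics/w6.png",w);c=cam("wrist",st)
s=get_image("scene");cv2.imwrite("pics/s6.png",s);t=get_image("top");cv2.imwrite("pics/t6.png",t)
# copper foot in scene and top: candidates
for n,i in(("scene",s),("top",t),("wrist",w)):
    g=cv2.cvtColor(i,cv2.COLOR_BGR2HSV);m=cv2.inRange(g,(0,90,70),(14,255,255))
    print(n,[(tuple(np.round(cn.reshape(-1,2).mean(0),1)),cv2.contourArea(cn)) for cn in cv2.findContours(m,0,2)[0] if 4<cv2.contourArea(cn)<250])
    e=st["eef_pos"];print(" pred sole",proj(cam(n,st),[e[0],e[1],e[2]-108+3])[0])
e=st["eef_pos"];print(go(st,[560,-13.4,e[2]]))
E
```

```text
13.95 [ 486.77787302 -309.59158777  214.19728058] 0.27203446464780834 [ 0.31252762  0.12757116 -1.70032404] [ 0.01059281  0.00563287 -0.02409113] [[-0.087  0.996 -0.001]
 [ 0.996  0.087  0.001]]
scene [((np.float64(285.5), np.float64(417.5)), 4.5), ((np.float64(310.6), np.float64(416.1)), 25.5), ((np.float64(295.3), np.float64(413.9)), 63.0), ((np.float64(304.2), np.float64(403.4)), 9.0), ((np.float64(326.9), np.float64(397.4)), 11.5), ((np.float64(316.9), np.float64(392.3)), 5.5), ((np.float64(355.2), np.float64(385.1)), 32.0), ((np.float64(363.9), np.float64(379.0)), 23.5), ((np.float64(373.8), np.float64(371.6)), 6.5), ((np.float64(358.5), np.float64(357.3)), 21.5), ((np.float64(378.6), np.float64(356.5)), 116.5), ((np.float64(368.3), np.float64(347.4)), 7.0), ((np.float64(388.2), np.float64(342.2)), 25.0), ((np.float64(379.1), np.float64(338.0)), 5.5), ((np.float64(409.8), np.float64(337.0)), 18.0), ((np.float64(414.4), np.float64(318.7)), 7.0), ((np.float64(420.5), np.float64(312.5)), 8.0), ((np.float64(266.9), np.float64(305.7)), 4.5), ((np.float64(222.8), np.float64(287.2)), 1
[... 2607 characters left out ...]
(381.5), np.float64(242.8)), 53.0), ((np.float64(362.2), np.float64(215.7)), 9.0), ((np.float64(499.5), np.float64(15.8)), 13.0), ((np.float64(524.1), np.float64(10.5)), 247.0), ((np.float64(295.7), np.float64(1.5)), 72.5), ((np.float64(242.1), np.float64(0.6)), 6.0), ((np.float64(229.9), np.float64(0.6)), 4.5), ((np.float64(212.7), np.float64(0.5)), 4.5), ((np.float64(201.0), np.float64(0.4)), 5.0), ((np.float64(87.4), np.float64(0.5)), 5.0), ((np.float64(54.7), np.float64(1.3)), 58.0)]
 pred sole [381.63384347 253.42605111]
wrist [((np.float64(273.7), np.float64(203.7)), 190.0), ((np.float64(188.0), np.float64(164.8)), 32.0)]
 pred sole [274.62975683 213.04492266]
[ 0.2887  0.0987 -0.0003]
```

The foot shows in the scene view at (188.5,237.3), right where predicted (188.5,237.0), so the grasp is straight. I'll carry it over the ring.

>>> carry_out --steps '[[[0.01,0.003,0],0,-1],[[0.03,0.01,0],0,-1],[[0.06,0.02,0],0,-1],[[0.09,0.031,0],0,-1],[[0.12,0.041,0],0,-1],[[0.15,0.051,0],0,-1],[[0.18,0.062,0],0,-1],[[0.21,0.072,0],0,-1],[[0.24,0.082,0],0,-1],[[0.265,0.091,0],0,-1],[[0.282,0.097,0],0,-1],[[0.289,0.099,0],0,-1]]'

```text
clock: 15.1
eef_pos: [559.6, -9.4, 212.4]
tool_rot: [-0.001, 0.675, 0.738, 0.0]
wrist_force: [0.0, -0.3, -0.2]
opening: 0.275
```

>>> carry_out --steps '[[[0,0,0.008],0,-1],[[0,0,0.02],0,-1],[[0,0,0.03],0,-1],[[0,0,0.036],0,-1],[[0,0,0.038],0,-1],[[0,0,0.038],0,-1],[[0,0,0.038],0,-1]]'

```text
clock: 15.68
eef_pos: [559.8, -13.2, 175.0]
tool_rot: [-0.0, 0.676, 0.737, -0.0]
wrist_force: [0.0, 0.6, -0.9]
opening: 0.275
```

```bash
python3 - <<'E'
from h import *
st=observe();e=st["eef_pos"];print(st["clock"],e,st["opening"],st["wrist_force"])
w=get_image("wrist");s=get_image("scene");cv2.imwrite("pics/w7.png",w);cv2.imwrite("pics/s7.png",s)
out=[]
for n,i in(("scene",s),("wrist",w)):
    c=cam(n,st);p=proj(c,[560,-13.4,60])[0];q=proj(c,[e[0],e[1],e[2]-108])[0];print(n,"ring",p.round(1),"sole",q.round(1))
    u,v=p.astype(int);print("crop origin",u-30,v-36);out.append(cv2.resize(i[v-36:v+30,u-30:u+30],None,fx=6,fy=6,interpolation=cv2.INTER_CUBIC))
cv2.imwrite("pics/c7.png",np.hstack(out))
E
```

```text
15.6833 [559.81199105 -13.21692234 175.01193102] 0.2749410859235212 [ 0.00189426  0.58948753 -0.91323819]
scene ring [292.6 220.3] sole [292.7 218.2]
crop origin 262 184
wrist ring [274.1 209.3] sole [274.4 212. ]
crop origin 244 173
```

View pics/c7.png

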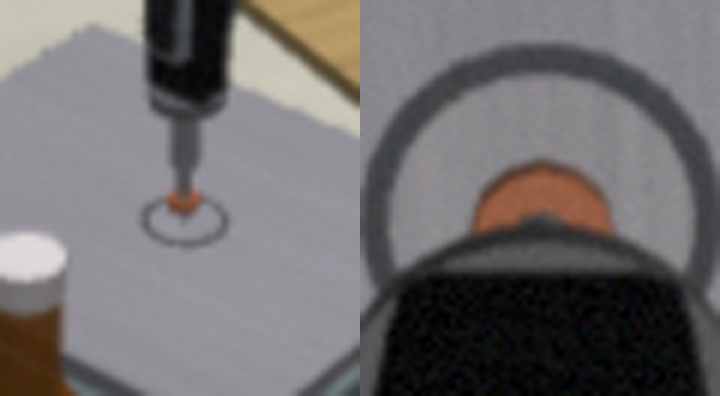

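The scene view shows the probe upright, with the foot just above the ring's middle at crop (184,205). In the wrist view the foot (542,~233) is centred in the ring (545,~227), within about 1 mm. Now I'll press down gently.

>>> carry_out --steps '[[[0,0,0.002],0,-1],[[0,0,0.004],0,-1],[[0,0,0.0055],0,-1],[[0,0,0.0065],0,-1],[[0,0,0.0075],0,-1],[[0,0,0.0085],0,-1],[[0,0,0.0095],0,-1],[[0,0,0.01],0,-1],[[0,0,0.01],0,-1]]'

```text
clock: 16.53
eef_pos: [559.7, -12.6, 165.0]
tool_rot: [-0.0, 0.676, 0.737, -0.0]
wrist_force: [-1.4, 0.4, -0.5]
opening: 0.275
```

```bash
cat > f.py <<'E'
from h import *
F=[];Z=[];X=[]
for i in range(8):
    s=get_image("scene");st=observe();F.append(st["wrist_force"]);X.append(st["eef_pos"])
print(st["clock"],"F",np.mean(F,0).round(2),np.std(F,0).round(2),"pos",np.mean(X,0).round(1),np.std(X,0).round(2),st["opening"])
E
python3 f.py
```

```text
16.9333 F [-0.46  0.23  1.04] [0.44 0.6  0.64] pos [559.8 -12.6 165.1] [0.01 0.01 0.02] 0.28028172766479154
```

>>> carry_out --steps '[[[0,0,0.0008],0,-1],[[0,0,0.0016],0,-1],[[0,0,0.0024],0,-1],[[0,0,0.0032],0,-1],[[0,0,0.0035],0,-1],[[0,0,0.0035],0,-1],[[0,0,0.0035],0,-1]]'

```text
clock: 17.52
eef_pos: [559.8, -12.7, 161.5]
tool_rot: [0.0, 0.676, 0.737, -0.0]
wrist_force: [-1.0, 0.7, 2.1]
opening: 0.276
```

```bash
python3 f.py; python3 - <<'E'
from h import *
st=observe();s=get_image("scene");w=get_image("wrist");t=get_image("top");out=[]
for n,i in(("scene",s),("wrist",w)):
    u,v=proj(cam(n,st),[560,-13.4,60])[0].astype(int)
    out.append(cv2.resize(i[v-36:v+30,u-30:u+30],None,fx=6,fy=6,interpolation=cv2.INTER_CUBIC))
cv2.imwrite("pics/c8.png",np.hstack(out));cv2.imwrite("pics/t8.png",t)
E
```

```text
17.9167 F [-0.34  0.96  1.78] [0.32 0.42 0.3 ] pos [559.8 -12.7 161.6] [0.01 0.01 0.01] 0.2741157382958704
```

View pics/c8.png

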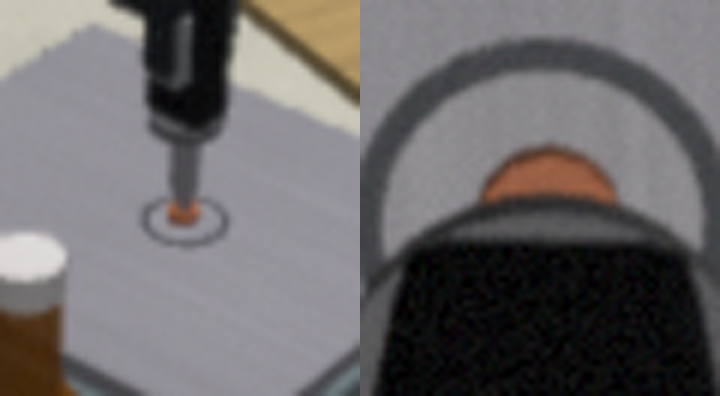

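Spring push is about 2.8 N, which puts the foot about 7 mm in, at mid-travel. The picture shows the foot centred in the ring and the probe upright. Handing in.

```bash
python3 -c "
from plant import *
print(close_job())"
```

```text
the job is handed in; nothing more can be done
None
```

I moved the grill press onto the middle of the plywood board. I then took the middle-sized thermometer out of its stand, and the arm is holding it upright, lightly pressed, with its foot in the scribed ring. I handed the job in at about 18 s on the robot's clock.

- **Press:** the wrist camera showed it standing upright and wholly on the board after release.
- **Foot position:** it sits within about 1 mm of the ring's centre in both the scene and wrist views, and the probe stands upright.
- **Foot travel:** the wrist force points to a spring push of about 2.8 N, which is roughly 7 mm of the 14 mm travel. The measured height gives about 6.5 mm. Pressing the last 3.5 mm raised the force by 0.74 N, against 0.88 N expected, which is within the sensor noise.
- **Bottle and jar:** I did not move them, and nothing came near them. I saved a last picture from the top camera but did not look at it.

No check failed.

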